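# Mount a burnishing wheel and secure it with a hairpin clip

### The arm

A 7-joint arm with a two-finger parallel gripper is mounted at the origin on the work surface. World frame = base frame: x ahead of the robot, y to its left, z up, the work surface at z = 0. Lengths are in m, angles in rad, forces in N, time in s.
With the tool pointing down it reaches from about 0.4 to 0.85 m from the base axis. Payload 10.4 kg.
Tool frame: the origin (TCP) lies at the very end of the fingers, on their centre line; the grasp point (between the pads) lies 19 mm behind it; z points along the fingers, y is the direction in which the jaws open and shut (so a half turn about z gives the same grasp; the last joint's range is limited). The gripper opens to 85 mm and grips with 20 to 120 N. Pads are 22 mm wide; open, the fingers measure 114 mm over their backs; the gripper's body (76 mm by 85 mm) begins 54 mm behind the grasp point. The pads swing forward as they close: fully open they stand 13 mm farther back than shut.
Start: joints at [1.316, 0.332, -0.065, 1.46, 0.022, 1.35, -0.088], TCP at [0.144, -0.608, 0.231] pointing down, gripper open.
Joint ranges: [-2.6, 2.6], [-0.5, 2.12], [-1.47, 1.34], [0.16, 2.42], [-1.27, 4.41], [0.06, 2.06], [-2.6, 2.6]. Speed limits (rad/s): [2.22, 2.22, 2.79, 2.79, 3.14, 3.14, 3.14].

### API

Orientations are given as a unit quaternion [x, y, z, w].
In Python, from workcell import get_obs, camera, camera_info, hand_in gives the robot as it stands.
- The arm moves only by the tool move_arm, never from a script. Its argument "moves" is a list of rows, each a list of 3 entries, a list of its own where there are three numbers: the shift along the tool's x, y, z in units of 25 mm (1.0 is 25 mm), then the turn, a rotation vector about the tool's x, y, z in degrees, then the opening, from 0 (shut) to 1 (fully open). A call has 1 to 5 rows; each row shifts and turns the commanded pose from where the row before left it, along the tool's axes as they then stand; what a row does not reach is not made up. A row lasts 1/8 s, in which the tool goes at most 62.5 mm and 10.7 degrees, less where a joint would pass 70% of its speed; a pose out of reach is approached as far as the arm can. A call is refused whole if a number of a shift passes 1 or a number of a turn 10.7, either way. A call with a gripper value outside its range is refused whole. The fingers move at their own pace and stop on an object; "squeeze" is the grip in N (left out, the last holds). Time passes only in rows, so rows that do not move let the fingers close. It gives the time, the measured TCP pose, the force and the opening at its end, in the units of the state.
- get_obs(): the state, without advancing time (a new reading comes with each control period).
- camera(name): name is "side" or "top"; returns the picture (420x560x3 uint8, red, green, blue); there is no depth.
- camera_info(name): a dict with "fx", "fy", "cx", "cy" (pixels), "origin" and "rotation" of the camera in the world. Camera axes: x right, y down, z forward; pixel columns grow to the right and rows downward; lengths in m; the calibration is good to about 2 mm. A picture is of the moment at which its call begins. camera_info takes no time and is no camera call.
- hand_in(): hands the job in, once; it reports no verdict.
The state is a dict: "clock": time; "joint_pos": joint angles; "joint_velocities": joint speeds; "tau": joint torques, N m; "position": TCP position; "ee_rot": TCP orientation; "ft_force": force on the tool from outside, world axes, zero at the start; "torque": the same for the moment, N m; "grip_width": opening from 0.0 (shut) to 1.0 (fully open).
Only numpy, scipy, OpenCV 4.12 (cv2) and the standard library are available. Lean on these libraries where they do the work, as an engineer would, in place of code of your own. Each camera call takes 0.05 s, during which the arm holds its last target. There are 200 camera calls.

### The job

Put the wooden burnishing wheel on the spindle of the green stand so that it sits fully down, then secure it: slide the hairpin clip's straight leg through the spindle's cross hole above the wheel until the sprung leg snaps over and its bow hugs the spindle, and let go. The spindle stands a little higher or lower each time, so feel for the hole with light touches and never push the clip hard; leave the black wheel and the other things on the bench where they are.

Things in the scene. Friction and masses are not known exactly. Their poses are not given: they have to be found in the camera images.
- seat (a point): Centre of the flat top of the green stand's pedestal (36 mm across), on the spindle's axis, 50 mm above the bench; z up, x fixed in the stand. The wheel sits here. A 16 mm steel spindle rises from it; its top, 46 to 61 mm above the seat (11.5 mm above its hole's centre), is chamfered to 9 mm across over its last 3.5 mm. The stand is fixed; its base is 120 mm across, 14 mm high.
- hole (a point): Mid height of the spindle's cross hole, fixed in the stand 42 mm above seat, same axes. The spindle with its hole stands up to 7 mm higher or lower each time, held by friction (15 N): the true height, 35 to 49 mm above the seat, is not reported and must be felt for or seen. The hole is square, 7 mm wide and high, level, right through, its mouths' sides chamfered, both ends alike.
- spindle (a joint): Turn of the spindle about the vertical, rad, anticlockwise from above (0.03 N m of friction; it turns a little if pushed off centre): the cross hole runs along the x axis of seat turned by this angle about z. A red line across the spindle's top end runs along the hole.
- wheel_mid (a point): Centre of the wooden burnishing wheel (pale wood, three dark bands, brass hub), 13 mm above its underside; z is its axis, up. 52 mm across, 26 mm high, 20 mm through bore; on top a brass hub 30 mm across, 4 mm high. About 0.11 kg. It stands on its underside on the bench; when seated, this point is 13 mm above seat.
- clip_grip (a point): Place to grip the hairpin clip, across y: in its red upright tab, 12 mm thick (y), 24 mm long (x), 42 mm high; the point is on the tab's middle, 30 mm above the clip's underside. x points along the straight leg to its tip, y to the sprung leg's side, z up. The wires are in the lowest 5 mm: keep fingertips 6 mm above the underside. Lies flat on the bench, 0.07 kg.
- clip_hug (a point): Where the spindle's axis lies in the clip when home, on the straight leg's centre line: 30 mm ahead of clip_grip (x) and 27.5 mm below it; same axes. Leg 5 mm thick, y = 0, its round tip at x = +28.5 mm. Sprung leg beside it, y = +3 to +16 mm, bows round the spindle, throat at x = +8 mm, flares to +26 mm. A red shoulder meets the spindle 2 mm past home.
- clip_spring (a joint): Opening of the clip's sprung leg, rad: 0 free, about 0.08 as the throat passes the spindle, 0.01 to 0.03 hugging it. As the clip is pushed on, the leg starts to rub with the spindle's axis at about clip x = +15 mm, is spread most at about +8 mm (some 5 N of push), then closes again as the spindle enters the bow.
- spare_mid (a point): Black burnishing wheel with a steel hub, otherwise like the wooden one; centre, half-way up. To be left alone.
- jar_amber: Bystander: amber jar 52 mm across, 60 mm high; origin under its centre.
- jar_white: Bystander: white jar with red cap, 48 mm across, 55 mm high; origin under its centre.
- mallet: Bystander: small hammer 220 mm long lying on the bench.
- awl: Bystander: awl with wooden handle, 140 mm long, lying on the bench.
- brush: Bystander: brush 150 mm long, lying on the bench.
- tin: Bystander: brass tin 60 mm across, 35 mm high; origin under its centre.
Things that resemble listed ones, but are neither listed nor needed, are in the scene too. What is shaped like the part that bears clip_grip but blue or orange is not meant.

How it is judged:
By the outcome, as a careful person would: the job done as asked, in the order asked, and still so for the second after the job is handed in, with the robot touching nothing.
It also fails if it takes over 72 s, if anything falls off the work surface, if the arm or the gripper's body presses on something with over 40 N, if the wrist force passes 120 N, or if a joint passes its speed limit or range.

## Working session

There is one attempt and no reset: what is moved stays moved. The work goes in short steps, Python scripts to look and compute and a tool call to move; the robot and the scene stay as the last step left them, time stands still between calls to the robot, and variables do not carry over. Pictures are saved under pics/ and viewed, about 8 in all and at most 12, crops included, and the job is handed in when it is done.

Besides the shell and the picture viewer there is one more tool, called after ">>>" as name([rows], argument=value, ...), one row to a line, values as JSON. move_arm: Moves the arm, as the interface text tells. Its arguments: {"type":"object","properties":{"moves":{"type":"array","items":{"type":"array"}},"squeeze":{"type":"number"}},"required":["moves"]}

```bash
mkdir -p pics; python3 - <<'E'
from workcell import *
import cv2,numpy as np
for n in("side","top"):
    im=camera(n); cv2.imwrite(f"pics/{n}0.png",im[:,:,::-1]); i=camera_info(n)
    print(n,{k:np.round(v,4).tolist() for k,v in i.items()})
o=get_obs();print({k:np.round(v,3).tolist() for k,v in o.items()})
E
```

```text
side {'fx': 493.5418, 'fy': 493.5418, 'cx': 283.9103, 'cy': 198.5943, 'origin': [0.2695, -1.1371, 0.7687], 'rotation': [0.8606, -0.1111, 0.0711, -0.492]}
top {'fx': 459.3363, 'fy': 459.3363, 'cx': 283.5979, 'cy': 207.1217, 'origin': [0.2983, -0.0265, 1.307], 'rotation': [0.7067, -0.6984, 0.0773, -0.0827]}
{'clock': 0.1, 'joint_pos': [1.316, 0.333, -0.065, 1.461, 0.022, 1.35, -0.089], 'joint_velocities': [0.002, -0.001, 0.0, -0.001, 0.001, 0.0, 0.0], 'tau': [0.001, -62.674, 0.049, -39.243, 0.016, 0.007, -0.0], 'position': [0.144, -0.608, 0.231], 'ee_rot': [0.993, 0.116, -0.0, -0.001], 'ft_force': [0.094, -0.882, -0.44], 'torque': [0.021, -0.059, -0.008], 'grip_width': 0.999}
```

View pics/side0.png

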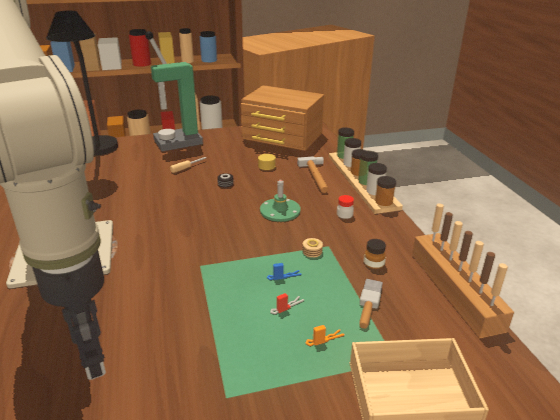

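View pics/top0.png

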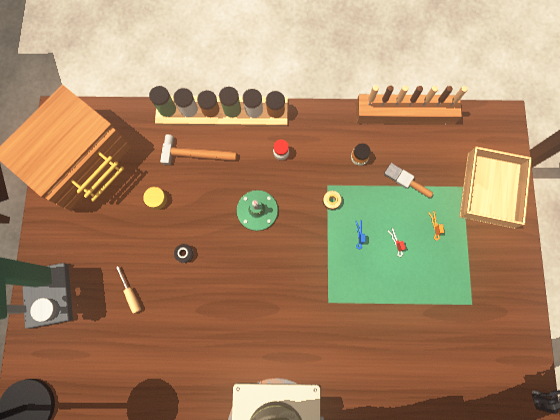

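The side view shows the wooden wheel at (313,247), the red clip at (283,302) and the stand at (280,208). In the top view they are at (332,200), (400,243) and (257,208).
Lookalikes (top-view pixels): the blue clip at (361,237), the orange clip at (437,229), the black wheel at (184,253) and the tin at (154,198). I choose the red clip and the pale wheel, and check both in one close crop.

```bash
cat > h.py <<'E'
from workcell import *
import cv2,numpy as np
from scipy.spatial.transform import Rotation as R
I={n:camera_info(n) for n in("side","top")}
def rot(n):
    r=np.array(I[n]["rotation"]); return R.from_quat(r).as_matrix() if r.size==4 else r
def ray(n,p):
    i=I[n]; d=rot(n)@[(p[0]-i["cx"])/i["fx"],(p[1]-i["cy"])/i["fy"],1]; return np.array(i["origin"]),d/np.linalg.norm(d)
def onz(n,p,z):
    o,d=ray(n,p); return o+d*(z-o[2])/d[2]
def tri(ps,pt):
    o1,d1=ray("side",ps);o2,d2=ray("top",pt)
    t=np.linalg.lstsq(np.c_[d1,-d2],o2-o1,rcond=None)[0]
    a=o1+t[0]*d1;b=o2+t[1]*d2; return (a+b)/2,np.linalg.norm(a-b)
def proj(n,X):
    i=I[n]; c=rot(n).T@(np.array(X)-i["origin"]); return np.array([i["fx"]*c[0]/c[2]+i["cx"],i["fy"]*c[1]/c[2]+i["cy"]])
def crop(im,c,w,h,s):
    x,y=int(c[0]-w/2),int(c[1]-h/2); return cv2.resize(im[y:y+h,x:x+w],None,fx=s,fy=s,interpolation=cv2.INTER_CUBIC)[:,:,::-1]
E
python3 - <<'E'
from h import *
s=camera("side");t=camera("top")
C=[(s,(285,302)),(s,(313,247)),(s,(281,200)),(t,(399,243)),(t,(332,200)),(t,(257,208))]
T=[crop(im,c,44,50,6) for im,c in C]
cv2.imwrite("pics/c1.png",np.vstack([np.hstack(T[:3]),np.hstack(T[3:])]))
for n,im,c in(("side",s,(285,302)),("top",t,(399,243))):
    m=(im[:,:,0]>110)&(im[:,:,1]<70)&(im[:,:,2]<70)
    y,x=np.nonzero(m); k=(abs(x-c[0])<22)&(abs(y-c[1])<25); print(n,x[k].min(),x[k].max(),y[k].min(),y[k].max(),x[k].mean(),y[k].mean(),k.sum())
E
```

```text
side 278 289 296 312 282.30232558139534 304.0077519379845 129
top 399 399 250 250 399.0 250.0 1
```

View pics/c1.png

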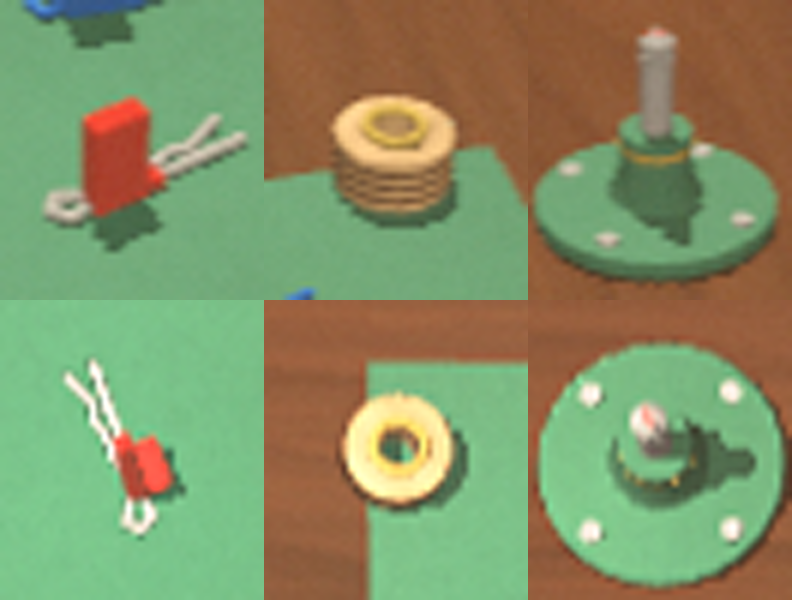

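The crop confirms the choice: the red clip has its tips pointing up and left in the top view, the straight leg being the right-hand one. The wheel's hub and the spindle top with its red line are also clear. Next I triangulate them.

```bash
python3 - <<'E'
from h import *
u=lambda o,t:(o[0]+(t[0]+.5)/6-.5,o[1]+(t[1]+.5)/6-.5)
s=camera("side").astype(int);t=camera("top").astype(int)
print("rotOK",rot("top").round(2).tolist())
sc,tc=(263,277),(377,218)
# tab top face centres
print("tab top",tri(u(sc,(117,114)),u(tc,(155,164))))
print("tab bot front edge pts side z0",onz("side",u(sc,(93,213)),0.0),onz("side",u(sc,(150,180)),0))
for a in((93,66),(107,107),(118,137),(138,218),(68,78)): print("leg",a,onz("top",u(tc,a),.003).round(4))
for a in((243,138),(165,175),(70,208),(217,120)): print("legS",a,onz("side",u(sc,a),.003).round(4))
print("hub",tri(u((291,222),(131,125)),u((310,175),(135,147))))
print("spin",tri(u((259,175),(129,36)),u((235,183),(120,119))))
print("pedtop side",onz("side",u((259,175),(129,135)),.05))
# base discs: four white screws
for a in((63,93),(203,91),(62,231),(203,229)): print("screw",onz("top",u((235,183),a),.014).round(4))
for a in((42,169),(214,219),(80,239),(174,151)): print("screwS",onz("side",u((259,175),a),.014).round(4))
print("spin top red R-G top");c=t[196:208,248:262];print(c[:,:,0]-c[:,:,1])
c=s[176:186,274:288];print(c[:,:,0]-c[:,:,1])
E
```

```text
rotOK [[0.01, -0.97, 0.22], [-1.0, -0.01, 0.01], [-0.01, -0.22, -0.97]]
tab top (array([ 0.48790489, -0.34559872,  0.04170134]), np.float64(0.002993466572929313))
tab bot front edge pts side z0 [ 0.47954655 -0.35008696  0.        ] [ 0.50459027 -0.33841226  0.        ]
leg (93, 66) [ 0.5392 -0.3276  0.003 ]
leg (107, 107) [ 0.5194 -0.3335  0.003 ]
leg (118, 137) [ 0.5049 -0.3381  0.003 ]
leg (138, 218) [ 0.4663 -0.3459  0.003 ]
leg (68, 78) [ 0.5332 -0.3154  0.003 ]
legS (243, 138) [ 0.544  -0.3282  0.003 ]
legS (165, 175) [ 0.5098 -0.3403  0.003 ]
legS (70, 208) [ 0.4712 -0.3485  0.003 ]
legS (217, 120) [ 0.5373 -0.3161  0.003 ]
hub (array([ 0.62020388, -0.15381543,  0.02789754]), np.float64(0.003180537733758595))
spin (array([0.59056721, 0.06304839, 0.09933429]), np.float64(0.002841182764104032))
pedtop side [0.59023408 0.05459475 0.05      ]
screw [0.6223 0.0975 0.014 ]
screw [0.624  0.0297 0.014 ]
screw [0.5543 0.0958 0.014 ]
screw [0.556  0.0284 0.014 ]
screwS [0.5558 0.0922 0.014 ]
screwS [0.6256 0.0265 0.014 ]
screwS [0.5584 0.0245 0.014 ]
screwS [0.6242 0.0934 0.014 ]
spin to
[... 473 characters left out ...]
-67 -69 -29]
 [-67 -67 -67 -74 -13  10   6  42  18  13 -17 -57 -59 -36]
 [-70 -64 -66 -71 -46  13  16  10  11  10   1 -26 -27 -28]
 [-69 -45 -68 -70 -74  -8  13   9  11  11  12 -26 -27 -29]
 [-66 -37 -67 -67 -70 -33   8  10  10  11  12 -27 -28 -30]]
[[58 55 54 54 52 56 55 56 55 55 52 55 53 54]
 [53 56 56 56 57 56 55 55 55 54 56 55 55 54]
 [55 57 53 58 57 58 54 54 53 55 52 55 55 54]
 [54 54 54 55 54 47 46 48 53 53 52 51 52 54]
 [53 53 56 57 70 48 66 70 45 48 53 54 55 55]
 [49 51 55 32 18 15 17 18 15 27 54 54 52 54]
 [52 53 50 30 15 11 12 12 17 35 54 53 52 52]
 [54 52 51 32 15 12 12 13 13 37 53 53 54 52]
 [49 52 50 29 17 11 12 11 14 31 53 53 54 55]
 [52 54 54 32 15  9 10 11 16 35 52 53 52 52]]
```

```bash
cat >> h.py <<'E'
def go(x,y,z,yaw=None):
    """shift in tool axes (25 mm units), turn about tool z in deg, from the measured pose"""
    o=get_obs(); Rm=R.from_quat(o["ee_rot"]); d=Rm.inv().apply(np.array([x,y,z])-o["position"])/.025
    xt=Rm.as_matrix()[:,0]; a=np.degrees(np.arctan2(xt[1],xt[0]))
    w=None if yaw is None else -((yaw-a+90)%180-90)
    print("t",round(o["clock"],2),"pos",np.round(o["position"],4),"yaw",round(a,2),"shift",d.round(3),"turnz",w,"F",np.round(o["ft_force"],2),"M",np.round(o["torque"],3),"w",round(o["grip_width"],3),"tiltz",Rm.as_matrix()[:,2].round(4))
E
python3 -c "
from h import *
go(.620,-.154,.231)"
```

```text
t 0.3 pos [ 0.1435 -0.6082  0.2311] yaw 13.28 shift [ 2.2722e+01 -1.3304e+01  7.0000e-03] turnz None F [ 0.28 -0.08 -0.35] M [ 0.002  0.018 -0.014] w 1.004 tiltz [-1.e-04  4.e-04 -1.e+00]
```

>>> move_arm([
  [[0.99,-0.58,0],[0,0,0],1],
  [[0.99,-0.58,0],[0,0,0],1],
  [[0.99,-0.58,0],[0,0,0],1],
  [[0.99,-0.58,0],[0,0,0],1],
  [[0.99,-0.58,0],[0,0,0],1],
])

```text
clock: 0.92
position: [0.248, -0.5086, 0.2314]
ee_rot: [0.993, 0.116, 0.0, 0.0]
ft_force: [0.1, 1.2, -0.1]
grip_width: 1.001
```

>>> move_arm([
  [[0.99,-0.58,0],[0,0,0],1],
  [[0.99,-0.58,0],[0,0,0],1],
  [[0.99,-0.58,0],[0,0,0],1],
  [[0.99,-0.58,0],[0,0,0],1],
  [[0.99,-0.58,0],[0,0,0],1],
])

```text
clock: 1.55
position: [0.3518, -0.4096, 0.2314]
ee_rot: [0.993, 0.116, 0.0, 0.0]
ft_force: [0.5, -0.7, 0.2]
grip_width: 1.001
```

>>> move_arm([
  [[0.99,-0.58,0],[0,0,0],1],
  [[0.99,-0.58,0],[0,0,0],1],
  [[0.99,-0.58,0],[0,0,0],1],
  [[0.99,-0.58,0],[0,0,0],1],
  [[0.99,-0.58,0],[0,0,0],1],
])

```text
clock: 2.17
position: [0.4555, -0.3107, 0.2314]
ee_rot: [0.993, 0.116, 0.0, 0.0]
ft_force: [-0.5, -0.8, 0.0]
grip_width: 1.002
```

>>> move_arm([
  [[0.99,-0.58,0],[0,0,0],1],
  [[0.99,-0.58,0],[0,0,0],1],
  [[0.99,-0.58,0],[0,0,0],1],
  [[0.99,-0.58,0],[0,0,0],1],
  [[0.99,-0.58,0],[0,0,0],1],
])

```text
clock: 2.8
position: [0.5593, -0.2117, 0.2313]
ee_rot: [0.993, 0.116, 0.0, 0.0]
ft_force: [0.3, -0.3, 0.0]
grip_width: 1.0
```

>>> move_arm([
  [[0.99,-0.58,0.5],[0,0,0],1],
  [[0.99,-0.58,1],[0,0,0],1],
  [[0.9,-0.5,1],[0,0,0],1],
  [[0,0,1],[0,0,0],1],
  [[0,0,1],[0,0,0],1],
])

```text
clock: 3.42
position: [0.6194, -0.155, 0.1178]
ee_rot: [0.993, 0.116, -0.0, -0.0]
ft_force: [-0.6, -1.2, 0.2]
grip_width: 1.001
```

```bash
python3 - <<'E'
from h import *
s=camera("side");t=camera("top")
go(.620,-.154,.010)
a=crop(s,proj("side",[.62,-.154,.06]),80,90,5);b=crop(t,proj("top",[.62,-.154,.06]),80,90,5)
cv2.imwrite("pics/c2.png",np.hstack([a,b]))
E
```

```text
t 3.52 pos [ 0.6176 -0.1552  0.1158] yaw 13.29 shift [ 0.125 -0.015  4.233] turnz None F [ 0.5  -0.44 -0.51] M [-0.016  0.014 -0.044] w 1.001 tiltz [-0.0048  0.0011 -1.    ]
```

View pics/c2.png

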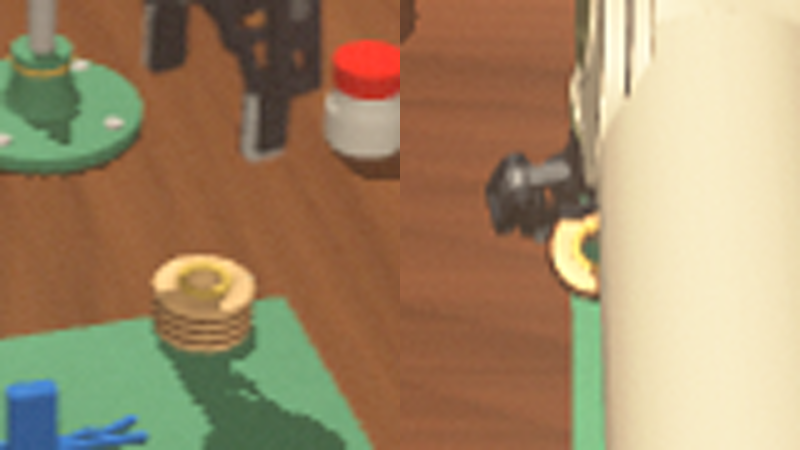

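The open fingers straddle the wheel, which is centred in both views, so I go down and grip.

>>> move_arm([
  [[0.1,0,1],[0,0,0],1],
  [[0,0,1],[0,0,0],1],
  [[0,0,1],[0,0,0],1],
  [[0,0,0.9],[0,0,0],1],
  [[0,0,0.35],[0,0,0],1],
])

```text
clock: 4.15
position: [0.6215, -0.155, 0.0123]
ee_rot: [0.993, 0.116, -0.0, -0.0]
ft_force: [0.5, -0.1, -0.0]
grip_width: 1.0
```

>>> move_arm([
  [[0,0,0],[0,0,0],0.5],
  [[0,0,0],[0,0,0],0.4],
  [[0,0,0],[0,0,0],0.4],
  [[0,0,0],[0,0,0],0.4],
  [[0,0,0],[0,0,0],0.4],
], squeeze=40)

```text
clock: 4.78
position: [0.6227, -0.1549, 0.0145]
ee_rot: [0.993, 0.116, 0.001, 0.0]
ft_force: [-1.4, 1.0, 4.8]
grip_width: 0.579
```

```bash
python3 -c "
from h import *
go(.5903,.061,.131)"
```

```text
t 4.78 pos [ 0.6227 -0.1549  0.0145] yaw 13.28 shift [ 0.733 -8.698 -4.67 ] turnz None F [-1.37  1.02  4.83] M [0.125 0.436 0.058] w 0.579 tiltz [ 2.2e-03 -6.0e-04 -1.0e+00]
```

>>> move_arm([
  [[0,0,-0.6],[0,0,0],0.4],
  [[0,0,-1],[0,0,0],0.4],
  [[0,0,-1],[0,0,0],0.4],
  [[0,0,0],[0,0,0],0.4],
])

```text
clock: 5.28
position: [0.6235, -0.1551, 0.0809]
ee_rot: [0.993, 0.116, 0.002, 0.001]
ft_force: [0.2, 0.5, -0.9]
grip_width: 0.582
```

```bash
python3 - <<'E'
from h import *
s=camera("side")
go(.5903,.061,.131)
cv2.imwrite("pics/c3.png",crop(s,proj("side",[.62,-.154,.07]),80,70,7))
E
```

```text
t 5.33 pos [ 0.6224 -0.155   0.0791] yaw 13.28 shift [ 0.738 -8.703 -2.086] turnz None F [-0.04  0.15 -1.41] M [0.034 0.019 0.   ] w 0.583 tiltz [ 2.4e-03 -8.0e-04 -1.0e+00]
```

View pics/c3.png

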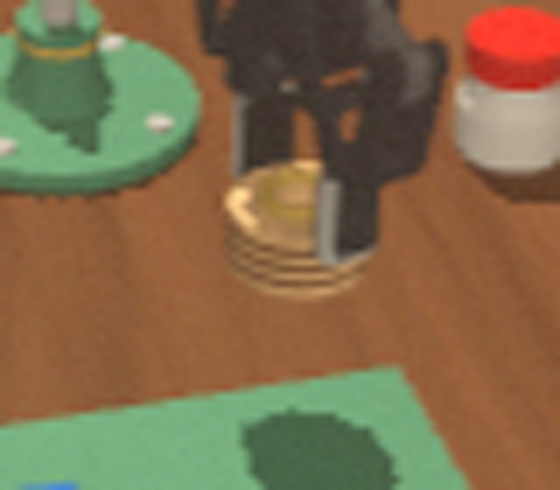

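```bash
python3 - <<'E'
from h import *
s=camera("side");c=proj("side",[.62,-.154,.07]);o=(int(c[0]-40),int(c[1]-35))
u=lambda t:(o[0]+(t[0]+.5)/7-.5,o[1]+(t[1]+.5)/7-.5)
h=onz("side",u((292,193)),.0946);print("hub",h)
# silhouette: extreme left/right of lowest band
for a in((228,245),(370,268),(300,292)): print(onz("side",u(a),.066))
hub0=onz("side",(291+131.5/6-.5,222+125.5/6-.5),.030);print("before",hub0)
go(.5903,.061,.131)
cv2.imwrite("pics/c4.png",np.hstack([crop(s,proj("side",[.622,-.155,.095]),50,50,12)]))
E
```

```text
hub [ 0.6206703  -0.15527438  0.0946    ]
[ 0.6020578  -0.14111225  0.066     ]
[ 0.64750406 -0.16780316  0.066     ]
[ 0.61816213 -0.17614077  0.066     ]
before [ 0.62091531 -0.15631     0.03      ]
t 5.38 pos [ 0.6217 -0.1549  0.0779] yaw 13.28 shift [ 0.762 -8.694 -2.13 ] turnz None F [-0.76 -0.27 -1.34] M [-0.022  0.009  0.029] w 0.582 tiltz [ 4.e-04 -4.e-04 -1.e+00]
```

View pics/c4.png

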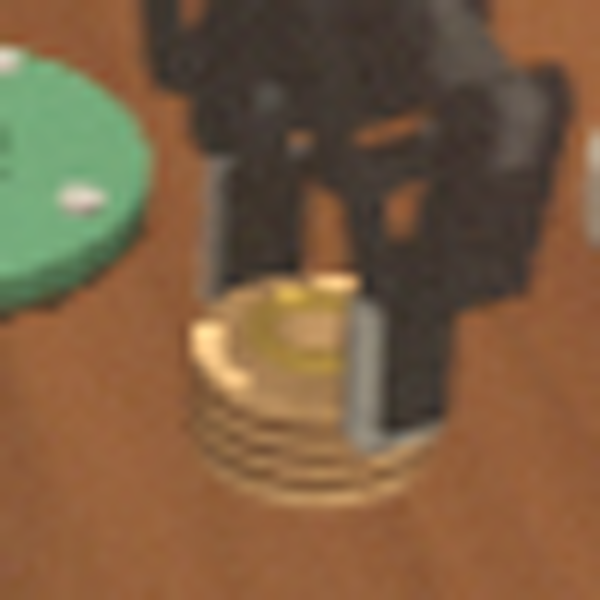

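>>> move_arm([
  [[0,0,-1],[0,0,0],0.4],
  [[0,0,-1],[0,0,0],0.4],
  [[0.1,-0.9,-0.5],[0,0,0],0.4],
  [[0.1,-0.9,0],[0,0,0],0.4],
  [[0.1,-0.9,0],[0,0,0],0.4],
])

```text
clock: 6.0
position: [0.6126, -0.0848, 0.1388]
ee_rot: [0.993, 0.116, -0.001, -0.0]
ft_force: [-0.1, -0.3, -1.1]
grip_width: 0.583
```

>>> move_arm([
  [[0.1,-1,0],[0,0,0],0.4],
  [[0.1,-1,0],[0,0,0],0.4],
  [[0.1,-1,0],[0,0,0],0.4],
  [[0.1,-1,0],[0,0,0],0.4],
  [[0.1,-1,0],[0,0,0],0.4],
])

```text
clock: 6.62
position: [0.5957, 0.0393, 0.1389]
ee_rot: [0.993, 0.116, -0.001, -0.0]
ft_force: [0.7, -0.5, -0.3]
grip_width: 0.585
```

>>> move_arm([
  [[0,-0.97,0],[0,0,0],0.4],
  [[0,0,0],[0,0,0],0.4],
  [[0,0,0],[0,0,0],0.4],
])

```text
clock: 7.0
position: [0.5909, 0.0606, 0.1394]
ee_rot: [0.993, 0.116, -0.001, 0.0]
ft_force: [-0.3, -0.9, -0.8]
grip_width: 0.581
```

```bash
python3 - <<'E'
from h import *
s=camera("side")
go(.591,.0605,.131)
cv2.imwrite("pics/c5.png",crop(s,proj("side",[.59,.06,.1]),60,60,10))
print(int(proj("side",[.59,.06,.1])[0]-30),int(proj("side",[.59,.06,.1])[1]-30))
E
```

```text
t 7.05 pos [0.5912 0.06   0.1395] yaw 13.24 shift [-0.002 -0.02   0.34 ] turnz None F [ 0.09 -0.77 -0.5 ] M [-0.004  0.001  0.022] w 0.588 tiltz [-7.e-04 -6.e-04 -1.e+00]
249 151
```

View pics/c5.png

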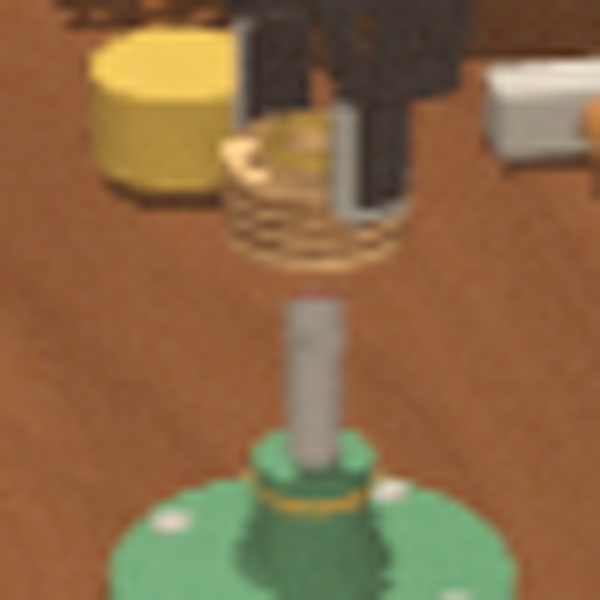

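Wheel centre at column 313 and spindle at 315 in the crop, so they are in line. I lower it.

>>> move_arm([
  [[0,0,0.4],[0,0,0],0.4],
  [[0,0,0.4],[0,0,0],0.4],
  [[0,0,0.3],[0,0,0],0.4],
  [[0,0,0.3],[0,0,0],0.4],
  [[0,0,0.3],[0,0,0],0.4],
])

```text
clock: 7.68
position: [0.5918, 0.0622, 0.0976]
ee_rot: [0.993, 0.116, 0.001, -0.001]
ft_force: [-0.2, 5.0, 2.0]
grip_width: 0.583
```

```bash
python3 -c "
from h import *
go(.591,.0605,.0645)"
```

```text
t 7.67 pos [0.5918 0.0622 0.0976] yaw 13.33 shift [-0.048  0.061  1.324] turnz None F [-0.16  5.02  2.03] M [ 1.233 -0.195  0.019] w 0.583 tiltz [ 0.0013  0.0018 -1.    ]
```

>>> move_arm([
  [[0,-0.1,0.2],[0,0,0],0.4],
  [[0,0,0.3],[0,0,0],0.4],
  [[0,0,0.3],[0,0,0],0.4],
  [[0,0,0.2],[0,0,0],0.4],
])

```text
clock: 8.18
position: [0.5908, 0.0629, 0.0719]
ee_rot: [0.993, 0.116, -0.0, 0.0]
ft_force: [0.9, 1.2, 0.8]
grip_width: 0.581
```

```bash
python3 -c "
from h import *
go(.591,.0625,.0645)"
```

```text
t 8.18 pos [0.5908 0.0629 0.0719] yaw 13.27 shift [0.006 0.018 0.296] turnz None F [0.94 1.16 0.83] M [ 0.202 -0.177  0.   ] w 0.581 tiltz [-3.e-04 -2.e-04 -1.e+00]
```

>>> move_arm([
  [[0,0,0.15],[0,0,0],0.4],
  [[0,0,0.12],[0,0,0],0.4],
  [[0,0,0.08],[0,0,0],0.4],
  [[0,0,0],[0,0,0],0.4],
])

```text
clock: 8.68
position: [0.5908, 0.063, 0.0643]
ee_rot: [0.993, 0.116, -0.0, 0.0]
ft_force: [-1.6, -0.4, 4.1]
grip_width: 0.581
```

```bash
python3 -c "
from h import *
go(.591,.0625,.0645)"
```

```text
t 8.68 pos [0.5908 0.063  0.0643] yaw 13.28 shift [ 0.004  0.02  -0.01 ] turnz None F [-1.63 -0.4   4.05] M [-0.064  0.423 -0.027] w 0.581 tiltz [-0.e+00 -5.e-04 -1.e+00]
```

>>> move_arm([
  [[0,0,0],[0,0,0],0.75],
  [[0,0,0],[0,0,0],1],
  [[0,0,0],[0,0,0],1],
  [[0,0,-0.4],[0,0,0],1],
  [[0,0,-0.8],[0,0,0],1],
])

```text
clock: 9.3
position: [0.5905, 0.0631, 0.0944]
ee_rot: [0.993, 0.116, -0.001, -0.0]
ft_force: [0.2, 0.3, 0.4]
grip_width: 0.998
```

>>> move_arm([
  [[0,0,-1],[0,0,0],1],
  [[0,0,-1],[0,0,0],0.5],
  [[0,0,0],[0,0,0],0],
  [[0,0,0],[0,0,0],0],
  [[0,0,0],[0,0,0],0],
])

```text
clock: 9.93
position: [0.5904, 0.063, 0.1432]
ee_rot: [0.993, 0.116, -0.001, 0.0]
ft_force: [-0.5, 0.0, -0.2]
grip_width: 0.142
```

```bash
python3 - <<'E'
from h import *
s=camera("side")
go(.591,.063,.112)
cv2.imwrite("pics/c6.png",crop(s,proj("side",[.59,.06,.09]),60,60,10))
E
```

```text
t 9.97 pos [0.5903 0.0631 0.1431] yaw 13.28 shift [0.027 0.008 1.244] turnz None F [-0.4  -0.   -1.13] M [-0.045  0.017  0.03 ] w 0.056 tiltz [-1.3e-03 -2.0e-04 -1.0e+00]
```

View pics/c6.png

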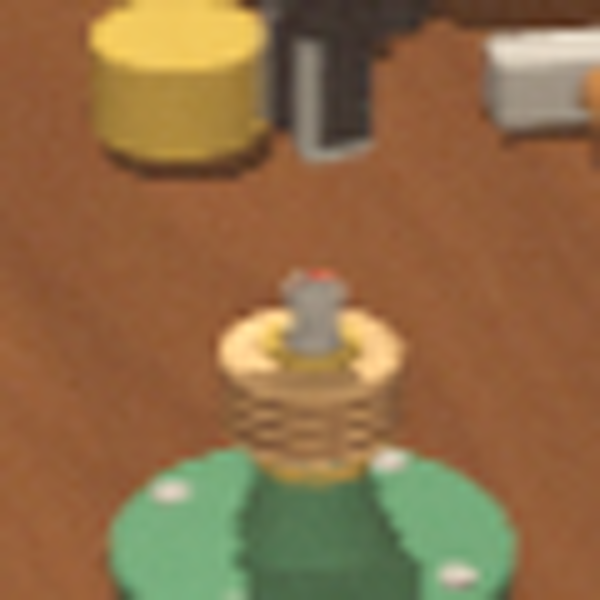

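The wheel sits on the pedestal's gold rim with the spindle showing above the hub. I touch the spindle top lightly with the shut fingers to get its height.

>>> move_arm([
  [[0.03,0,0.5],[0,0,0],0],
  [[0,0,0.5],[0,0,0],0],
  [[0,0,0.28],[0,0,0],0],
  [[0,0,0],[0,0,0],0],
  [[0,0,0.04],[0,0,0],0],
])

```text
clock: 10.6
position: [0.5918, 0.0634, 0.1111]
ee_rot: [0.993, 0.116, 0.0, 0.0]
ft_force: [-0.5, -0.1, -0.8]
grip_width: 0.004
```

>>> move_arm([
  [[0,0,0.05],[0,0,0],0],
  [[0,0,0.05],[0,0,0],0],
])

```text
clock: 10.85
position: [0.5917, 0.0633, 0.1085]
ee_rot: [0.993, 0.116, 0.0, 0.0]
ft_force: [0.0, 0.5, -0.6]
grip_width: 0.001
```

>>> move_arm([
  [[0,0,0.05],[0,0,0],0],
])

```text
clock: 10.98
position: [0.5916, 0.0633, 0.1071]
ee_rot: [0.993, 0.116, 0.0, 0.0]
ft_force: [0.4, 0.1, -0.1]
grip_width: 0.001
```

>>> move_arm([
  [[0,0,0.05],[0,0,0],0],
])

```text
clock: 11.1
position: [0.5915, 0.0633, 0.1057]
ee_rot: [0.993, 0.116, 0.0, 0.0]
ft_force: [1.2, 0.6, -0.0]
grip_width: -0.002
```

>>> move_arm([
  [[0,0,0.05],[0,0,0],0],
  [[0,0,0.03],[0,0,0],0],
])

```text
clock: 11.35
position: [0.5915, 0.0633, 0.1037]
ee_rot: [0.993, 0.116, -0.0, 0.0]
ft_force: [-0.2, 0.0, -0.4]
grip_width: 0.004
```

>>> move_arm([
  [[0,0,0.04],[0,0,0],0],
])

```text
clock: 11.48
position: [0.5916, 0.0633, 0.1028]
ee_rot: [0.993, 0.116, 0.0, 0.0]
ft_force: [0.6, -0.4, -0.4]
grip_width: -0.005
```

>>> move_arm([
  [[0,0,0.04],[0,0,0],0],
])

```text
clock: 11.6
position: [0.5916, 0.0633, 0.1018]
ee_rot: [0.993, 0.116, 0.0, 0.0]
ft_force: [-0.4, 0.2, 0.3]
grip_width: 0.005
```

>>> move_arm([
  [[0,0,0.03],[0,0,0],0],
])

```text
clock: 11.72
position: [0.5916, 0.0633, 0.101]
ee_rot: [0.993, 0.116, 0.0, 0.0]
ft_force: [0.4, -1.2, -0.2]
grip_width: -0.001
```

>>> move_arm([
  [[0,0,0.03],[0,0,0],0],
])

```text
clock: 11.85
position: [0.5916, 0.0633, 0.1003]
ee_rot: [0.993, 0.116, 0.0, 0.0]
ft_force: [0.0, -0.2, 0.4]
grip_width: -0.002
```

>>> move_arm([
  [[0,0,0.03],[0,0,0],0],
])

```text
clock: 11.98
position: [0.5916, 0.0633, 0.0995]
ee_rot: [0.993, 0.116, 0.0, 0.0]
ft_force: [0.0, -0.5, 0.1]
grip_width: -0.003
```

>>> move_arm([
  [[0,0,0.03],[0,0,0],0],
])

```text
clock: 12.1
position: [0.5915, 0.0633, 0.0987]
ee_rot: [0.993, 0.116, 0.0, 0.0]
ft_force: [-0.7, -0.5, 0.6]
grip_width: -0.0
```

>>> move_arm([
  [[0,0,0.02],[0,0,0],0],
])

```text
clock: 12.22
position: [0.5916, 0.0633, 0.0983]
ee_rot: [0.993, 0.116, 0.0, 0.0]
ft_force: [0.3, 1.0, 0.5]
grip_width: 0.003
```

>>> move_arm([
  [[0,0,0.03],[0,0,0],0],
])

```text
clock: 12.35
position: [0.5916, 0.0634, 0.0978]
ee_rot: [0.993, 0.116, 0.0, 0.0]
ft_force: [-2.3, -0.4, 6.6]
grip_width: 0.003
```

>>> move_arm([
  [[0,0,0.03],[0,0,0],0],
])

```text
clock: 12.48
position: [0.5917, 0.0633, 0.0977]
ee_rot: [0.993, 0.116, 0.0, 0.0]
ft_force: [-4.8, -2.1, 12.4]
grip_width: -0.001
```

>>> move_arm([
  [[0,0,0.02],[0,0,0],0],
])

```text
clock: 12.6
position: [0.5918, 0.0634, 0.0977]
ee_rot: [0.993, 0.116, 0.0, 0.0]
ft_force: [-6.6, -2.0, 13.8]
grip_width: 0.003
```

```bash
python3 -c "
from h import *
go(.591,.0625,.0985)"
```

```text
t 12.6 pos [0.5918 0.0634 0.0977] yaw 13.28 shift [-0.038  0.027 -0.034] turnz None F [-6.61 -1.97 13.83] M [-0.267  1.388  0.004] w 0.003 tiltz [ 7.e-04 -4.e-04 -1.e+00]
```

Spindle top felt at z = 0.0978, so the hole's centre is near 0.0863. Now to the clip.

>>> move_arm([
  [[0,0,-0.6],[0,0,0],0],
  [[0,0,-1],[0,0,0],0],
  [[0,0,-1],[0,0,0],0],
  [[-0.5,0.93,-0.4],[0,0,0],0.6],
  [[-0.5,0.93,0],[0,0,0],0.6],
])

```text
clock: 13.22
position: [0.5785, 0.0121, 0.1731]
ee_rot: [0.993, 0.116, 0.001, 0.0]
ft_force: [-0.4, -0.4, -0.0]
grip_width: 0.422
```

>>> move_arm([
  [[-0.5,0.93,0],[0,0,0],0.6],
  [[-0.5,0.93,0],[0,0,0],0.6],
  [[-0.5,0.93,0],[0,0,0],0.6],
  [[-0.5,0.93,0],[0,0,0],0.6],
  [[-0.5,0.93,0],[0,0,0],0.6],
])

```text
clock: 13.85
position: [0.5437, -0.1159, 0.1721]
ee_rot: [0.993, 0.116, 0.0, 0.0]
ft_force: [-0.1, -0.7, -0.3]
grip_width: 0.599
```

>>> move_arm([
  [[-0.5,0.93,0],[0,0,0],0.6],
  [[-0.5,0.93,0],[0,0,0],0.6],
  [[-0.5,0.93,0],[0,0,0],0.6],
  [[-0.5,0.93,0],[0,0,0],0.6],
  [[-0.5,0.93,0],[0,0,0],0.6],
])

```text
clock: 14.48
position: [0.5096, -0.2435, 0.1721]
ee_rot: [0.993, 0.116, 0.0, 0.0]
ft_force: [0.3, 0.2, 0.0]
grip_width: 0.602
```

>>> move_arm([
  [[-0.5,0.93,0.5],[0,0,0],0.6],
  [[-0.4,0.93,1],[0,0,0],0.6],
  [[0,0,1],[0,0,0],0.6],
  [[0,0,0.5],[0,0,0],0.6],
  [[0,0,0],[0,0,-3.2],0.6],
])

```text
clock: 15.1
position: [0.4984, -0.2924, 0.0959]
ee_rot: [0.99, 0.144, -0.0, -0.0]
ft_force: [1.5, 1.0, 0.5]
grip_width: 0.602
```

```bash
python3 - <<'E'
from h import *
s=camera("side");t=camera("top").astype(float)
go(.487,-.3447,.010,16.5)
c=proj("side",[.487,-.345,.05]);print(int(c[0]-30),int(c[1]-30))
A=crop(s,c,60,60,9)
ct=proj("top",[.591,.062,.0978]);print("ct",ct,int(ct[0]-15),int(ct[1]-15))
B=crop(t.astype(np.uint8),ct,30,30,9);cv2.imwrite("pics/c7.png",np.hstack([A,cv2.resize(B,(270,540),interpolation=0)[:, :]]))
# red line
x0,y0=int(ct[0]-8),int(ct[1]-8);p=t[y0:y0+16,x0:x0+16]
w=p[:,:,0]-p[:,:,1]-25; w[w<0]=0
ys,xs=np.nonzero(w); pts=np.array([onz("top",(x+x0,y+y0),.0978)[:2] for x,y in zip(xs,ys)]);ww=w[ys,xs]
m=np.average(pts,axis=0,weights=ww);C=np.cov(pts.T,aweights=ww);e,v=np.linalg.eigh(C);print("line",m,np.sqrt(e),np.degrees(np.arctan(v[1,1]/v[0,1])));print(w.astype(int))
ss=s.astype(int)
E
```

```text
t 15.2 pos [ 0.499  -0.2927  0.0969] yaw 16.57 shift [-1.055  1.854  3.477] turnz 0.07025867125582863 F [0.67 0.04 0.11] M [0.025 0.024 0.007] w 0.597 tiltz [ 8.e-04 -1.e-04 -1.e+00]
250 262
ct [255.08907422 201.87991928] 240 186
line [0.58478693 0.05676407] [0.00818236 0.00859957] -74.5054346778932
[[ 0  0  0  0  0  0  0  0  0  0  0  0  0  0  0  0]
 [ 0  0  0  0  0  0  0  0  0  0  0  0  0  0  0  0]
 [ 0  0  0  0  0  0  0  0  0  0  0  0  0  0  0  0]
 [ 0  0  0  0  0  0  0  0  2  1  3  2  0  0  0  0]
 [ 0  0  0  0  0  1  0  0  1  0  0  0  0  0  0  0]
 [ 0  0  0  0  0  0  0  0  2  1  0  0  0  0  7 15]
 [ 0  0  3  0  0  0  0  0  4  5  6  0  0  0  0  0]
 [ 0  0  0  0  0  0  0  0  2 11  9  0 11  0  0  0]
 [ 0  0  0  0  0  0  0 26  8  0  0 10 16 11  0  0]
 [ 0  0  0  0  0  0  0 42 39  0  0  7  1 21  0  0]
 [ 0  0  0  0  0  0  0  0 67  0  0  0  0 20 17  0]
 [ 0  0  0  7  0  0  0  0 42  0  0  0  0 21 24  1]
 [ 0  0  0  0  0 17  0  0  0  0  0  0  0 22 27  0]
 [ 0  0  0  0  0 24  0  0  0  0  0  0 23  2 34  0]
 [ 0  0  0  0  7  0 27  0  0  0  0 28  0 24 15  0]
 [ 0  0  0  0 13  0  3 19 24 29 16  5 12 21  0  0]]
```

View pics/c7.png

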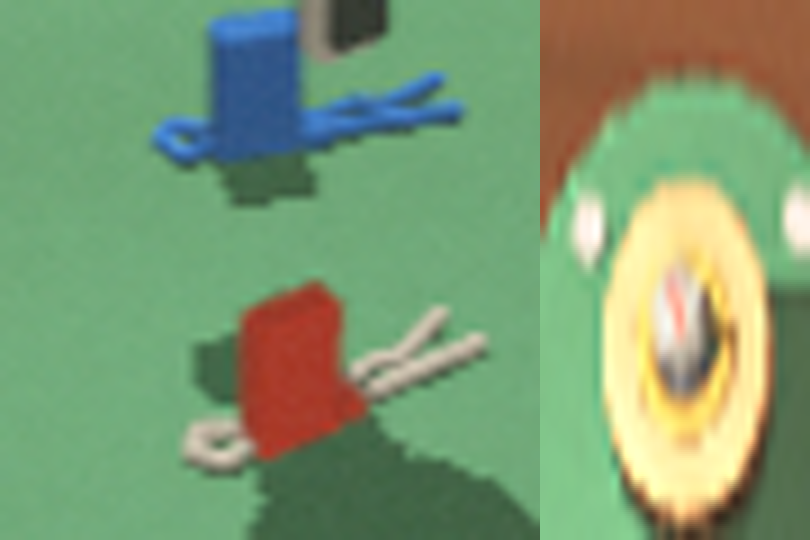

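>>> move_arm([
  [[-0.5,0.93,0],[0,0,0],0.6],
  [[-0.55,0.93,0],[0,0,0],0.6],
  [[0,0,1],[0,0,0],0.6],
  [[0,0,1],[0,0,0],0.6],
  [[0,0,0.9],[0,0,0],0.6],
])

```text
clock: 15.82
position: [0.487, -0.3451, 0.0239]
ee_rot: [0.99, 0.143, 0.0, 0.0]
ft_force: [0.5, -0.8, 1.5]
grip_width: 0.602
```

>>> move_arm([
  [[0,0,0.3],[0,0,0],0.6],
  [[0,0,0.2],[0,0,0],0.6],
  [[0,0,0],[0,0,0],0.6],
])

```text
clock: 16.2
position: [0.4869, -0.3453, 0.0119]
ee_rot: [0.99, 0.143, 0.0, 0.0]
ft_force: [0.5, -0.1, 0.5]
grip_width: 0.597
```

```bash
python3 - <<'E'
from h import *
s=camera("side")
go(.487,-.3447,.010,16.5)
c=proj("side",[.487,-.345,.03])
cv2.imwrite("pics/c8.png",crop(s,c,60,60,10))
E
```

```text
t 16.25 pos [ 0.4869 -0.3454  0.0121] yaw 16.47 shift [ 0.012 -0.025  0.084] turnz -0.028561016044236 F [-0.34  0.43  0.45] M [-0.018 -0.061 -0.012] w 0.6 tiltz [ 9.e-04 -7.e-04 -1.e+00]
```

View pics/c8.png

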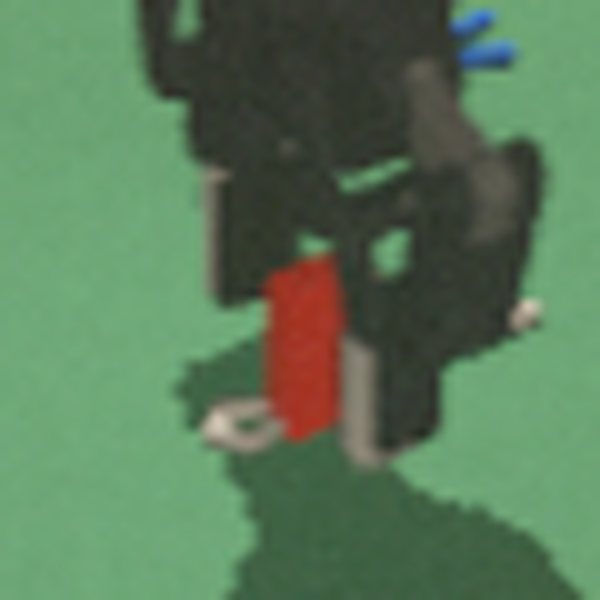

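The red tab lies between the fingers, clear of the wires. I close on it.

>>> move_arm([
  [[0,0,0],[0,0,0],0.35],
  [[0,0,0],[0,0,0],0.2],
  [[0,0,0],[0,0,0],0],
  [[0,0,0],[0,0,0],0],
  [[0,0,0],[0,0,0],0],
], squeeze=50)

```text
clock: 16.88
position: [0.4867, -0.3453, 0.0117]
ee_rot: [0.99, 0.143, 0.0, 0.0]
ft_force: [-1.9, 0.2, 5.5]
grip_width: 0.133
```

```bash
python3 - <<'E'
from h import *
go(.487,-.3447,.010,14.5)
E
```

```text
t 16.88 pos [ 0.4867 -0.3453  0.0117] yaw 16.48 shift [ 0.019 -0.021  0.07 ] turnz 1.9757892251422788 F [-1.92  0.2   5.46] M [0.14  0.24  0.008] w 0.133 tiltz [ 5.e-04 -4.e-04 -1.e+00]
```

>>> move_arm([
  [[0,0,-0.5],[0,0,0],0],
  [[0,0,-1],[0,0,0],0],
  [[0,0,-1],[0,0,2],0],
  [[0,0,-1],[0,0,0],0],
  [[0.31,-0.92,-0.9],[0,0,0],0],
])

```text
clock: 17.5
position: [0.4876, -0.3224, 0.1227]
ee_rot: [0.992, 0.125, 0.0, 0.001]
ft_force: [0.0, 0.5, -0.1]
grip_width: 0.136
```

>>> move_arm([
  [[0.31,-0.92,0],[0,0,0],0],
  [[0.31,-0.92,0],[0,0,0],0],
  [[0.31,-0.92,0],[0,0,0],0],
  [[0.31,-0.92,0],[0,0,0],0],
  [[0.31,-0.92,0],[0,0,0],0],
])

```text
clock: 18.12
position: [0.4969, -0.199, 0.1218]
ee_rot: [0.992, 0.126, 0.0, 0.0]
ft_force: [0.2, 0.9, -1.6]
grip_width: 0.128
```

>>> move_arm([
  [[0.31,-0.92,0],[0,0,0],0],
  [[0.31,-0.92,0],[0,0,0],0],
  [[0.31,-0.92,0],[0,0,0],0],
  [[0.31,-0.92,0],[0,0,0],0],
  [[0.31,-0.92,0],[0,0,0],0],
])

```text
clock: 18.75
position: [0.5056, -0.078, 0.1218]
ee_rot: [0.992, 0.126, 0.0, 0.0]
ft_force: [0.4, 0.6, -1.0]
grip_width: 0.134
```

>>> move_arm([
  [[0.31,-0.92,0],[0,0,0],0],
  [[0.31,-0.92,0],[0,0,0],0],
  [[0.31,-0.92,0],[0,0,0],0],
  [[0.31,-0.92,0],[0,0,0],0],
  [[0.31,-0.92,0],[0,0,0],0],
])

```text
clock: 19.38
position: [0.5144, 0.043, 0.1218]
ee_rot: [0.992, 0.126, 0.0, 0.0]
ft_force: [0.1, -0.2, -0.9]
grip_width: 0.129
```

>>> move_arm([
  [[0,0,0.5],[0,0,0],0],
  [[0,0,0.44],[0,0,0],0],
  [[0,0,0],[0,0,0],0],
])

```text
clock: 19.75
position: [0.5136, 0.0411, 0.0966]
ee_rot: [0.992, 0.125, -0.001, 0.0]
ft_force: [-0.2, 0.4, -0.5]
grip_width: 0.131
```

```bash
python3 - <<'E'
from h import *
s=camera("side");t=camera("top")
go(.5145,.0431,.0955,14.5)
c=proj("side",[.56,.055,.09]);d=proj("top",[.57,.06,.09]);print(int(c[0]-30),int(c[1]-25),int(d[0]-20),int(d[1]-25),proj("side",[.591,.0628,.0863]),proj("top",[.591,.0628,.0863]))
cv2.imwrite("pics/c9.png",np.hstack([crop(s,c,60,50,8),crop(t,d,40,50,8)]))
E
```

```text
t 19.85 pos [0.5144 0.0415 0.0977] yaw 14.42 shift [ 0.019 -0.062  0.089] turnz -0.07858217669667056 F [-0.15  0.32 -0.39] M [ 0.018 -0.046  0.027] w 0.135 tiltz [-4.e-04 -2.e-04 -1.e+00]
239 161 235 185 [279.72935868 184.72673188] [255.07731539 202.86937862]
```

View pics/c9.png

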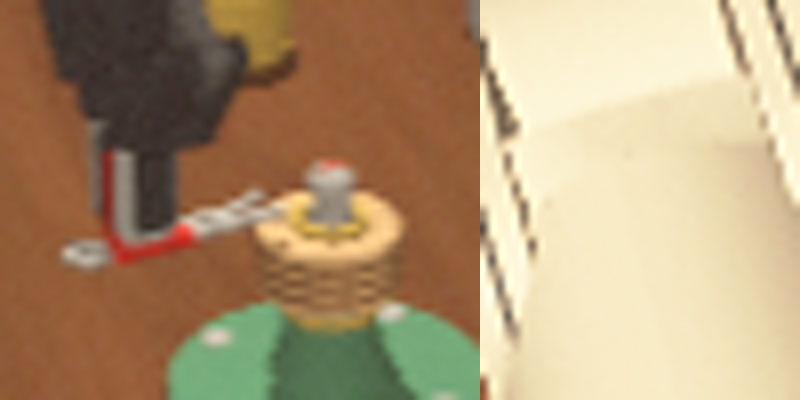

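The side crop shows the leg level, pointing at the spindle: leg from (195,235) to (280,210), spindle axis at column 330. I fit the leg line numerically before the last approach.

>>> move_arm([
  [[0,-0.06,0.09],[0,0,0],0],
  [[0,0,0],[0,0,0],0],
  [[0,0,0],[0,0,0],0],
])

```text
clock: 20.23
position: [0.5142, 0.0436, 0.0957]
ee_rot: [0.992, 0.126, 0.0, 0.0]
ft_force: [-0.1, -0.3, 0.3]
grip_width: 0.137
```

```bash
python3 - <<'E'
from h import *
im=camera("side").astype(int)
go(.5145,.0431,.0955,14.5)
np.set_printoptions(linewidth=250)
sat=im.max(2)-im.min(2)
x0,y0=260,178
print("value-minus-2sat, cols",x0);print((im.min(2))[y0:y0+16,x0:x0+28]);
print("sat");print(sat[y0:y0+16,x0:x0+28])
o=get_obs();P=np.array(o["position"]);a=np.radians(14.45);u=np.array([np.cos(a),np.sin(a),0])
for d in(30,40,50,58.5): print(d,proj("side",P+u*d/1000+[0,0,-.0117+.0025]).round(2))
for z in(.0978,.0863,.08): print(z,proj("side",[.591,.0628,z]).round(2))
E
```

```text
t 20.27 pos [0.5142 0.0436 0.0957] yaw 14.48 shift [0.007 0.022 0.007] turnz -0.01898698012435318 F [ 0.57 -0.27 -1.09] M [-0.015 -0.029 -0.007] w 0.136 tiltz [ 3.e-04 -1.e-04 -1.e+00]
value-minus-2sat, cols 260
[[ 51  48  49  47  45  48  58  59  51  55  60  59  56  58  58  62  57  55  58  60  57  55  58  54  56  52  57  59]
 [ 45  49  51  54  56  55  57  51  55  55  53  59  57  61  58  55  57  57  57  58  60  54  58  61  59  57  58  54]
 [ 63  61  55  54  58  54  56  53  56  60  54  55  59  59  59  58  57  61  58  54  56  57  55  60  56  60  55  57]
 [ 63  61  55  56  55  53  54  58  54  57  58  53  55  56  56  53  59  60 104 103  87  90  75  59  58  56  58  51]
 [ 65  63  52  59  58  53  59  52  51  54  54  55  55  55  54  56  58  99 131 146 166 168 136  83  59  56  54  59]
 [ 62  63  59  54  53  53  55  54  53  53  54  58  56  56  54  55  53 108 153 165 168 165 142  93  58  60  58  56]
 [ 60  58  56  56  53  56  55  52  57  56 110 106  67  56  55  53  56  84 118 138 142 136 112  78  54  59  57  57]
 [ 58  61  55  54  55  55  57  57 101 169 162 105  64  56  89 123 141 129 116 124 1
[... 2242 characters left out ...]
0  28  29  40  51  67  85  83 105 110 111 112 129 134 125  97  71 102 125 131 110 108 112 111]
 [101 150 150  95  61  68  81  82  85  88  84  98 110 111 112 110 108 104 112 107 108 109 108  99 106 110 111 112]
 [133 137 127 107  86  84  91  88  93  91  82  80  88  93  99 112 112 112 110 113  99 106 110 111 109 111 109 100]
 [ 94  92  87  90  86  88  88  88  88  91  85  68  71  86  94 108 112 112 110 111 110 111 111 109 110 108  99  84]
 [ 90  83  86  88  85  90  86  86  88  89  85  77  69  72  87  93  94 100 100  99  98 100  98  98  95  90  81  71]]
30 [264.45 188.55]
40 [267.58 187.74]
50 [270.68 186.93]
58.5 [273.31 186.24]
0.0978 [279.76 181.2 ]
0.0863 [279.73 184.73]
0.08 [279.71 186.65]
```

The leg's pixels match the prediction within 0.5 px. The spindle looks about 0.5 mm further +x and 1 mm to the right, so I correct that and advance lightly.

>>> move_arm([
  [[0,0.05,0],[0,0,0],0],
  [[0.2,0,0],[0,0,0],0],
  [[0.2,0,0],[0,0,0],0],
  [[0,0,0],[0,0,0],0],
])

```text
clock: 20.78
position: [0.5245, 0.0452, 0.0955]
ee_rot: [0.992, 0.126, 0.0, -0.0]
ft_force: [-0.2, 0.3, -0.9]
grip_width: 0.13
```

>>> move_arm([
  [[0.06,0,0],[0,0,0],0],
  [[0.04,0,0],[0,0,0],0],
])

```text
clock: 21.02
position: [0.5266, 0.0456, 0.0955]
ee_rot: [0.992, 0.126, -0.0, 0.0]
ft_force: [-0.6, -0.7, -1.0]
grip_width: 0.134
```

>>> move_arm([
  [[0.04,0,0],[0,0,0],0],
])

```text
clock: 21.15
position: [0.5274, 0.0458, 0.0955]
ee_rot: [0.992, 0.126, -0.0, 0.0]
ft_force: [-0.3, -0.3, -0.9]
grip_width: 0.134
```

>>> move_arm([
  [[0.04,0,0],[0,0,0],0],
])

```text
clock: 21.28
position: [0.528, 0.0461, 0.0954]
ee_rot: [0.992, 0.126, -0.001, 0.0]
ft_force: [-3.1, 0.9, -0.7]
grip_width: 0.134
```

>>> move_arm([
  [[0.03,0,0],[0,0,0],0],
])

```text
clock: 21.4
position: [0.5286, 0.0464, 0.0953]
ee_rot: [0.992, 0.126, -0.001, -0.0]
ft_force: [-2.8, 0.9, -1.4]
grip_width: 0.126
```

```bash
python3 - <<'E'
from h import *
go(.562,.055,.0955,14.5)
E
```

```text
t 21.4 pos [0.5286 0.0464 0.0953] yaw 14.5 shift [ 1.378  0.002 -0.011] turnz 0.0005890339155882884 F [-2.75  0.88 -1.41] M [0.267 0.658 0.102] w 0.126 tiltz [-0.0012 -0.     -1.    ]
```

>>> move_arm([
  [[0.03,-0.02,0],[0,0,0],0],
])

```text
clock: 21.52
position: [0.5298, 0.0472, 0.0955]
ee_rot: [0.992, 0.126, 0.0, -0.0]
ft_force: [-1.1, 0.8, -1.9]
grip_width: 0.134
```

>>> move_arm([
  [[0.03,-0.01,0],[0,0,0],0],
])

```text
clock: 21.65
position: [0.5307, 0.0476, 0.0956]
ee_rot: [0.992, 0.126, 0.0, -0.0]
ft_force: [-0.9, 1.5, -1.0]
grip_width: 0.133
```

```bash
python3 - <<'E'
from h import *
go(.562,.055,.0955,14.5)
E
```

```text
t 21.65 pos [0.5307 0.0476 0.0956] yaw 14.49 shift [1.287 0.027 0.007] turnz -0.005435177557160387 F [-0.94  1.49 -0.96] M [0.295 0.315 0.094] w 0.133 tiltz [ 5.e-04  2.e-04 -1.e+00]
```

Push is dropping while the tip advances past the surface, so it is entering. I go on with small steps.

>>> move_arm([
  [[0.04,-0.02,0],[0,0,0],0],
  [[0.04,-0.01,0],[0,0,0],0],
])

```text
clock: 21.9
position: [0.5326, 0.0484, 0.0957]
ee_rot: [0.992, 0.126, 0.0, 0.0]
ft_force: [-0.2, 0.4, -0.9]
grip_width: 0.131
```

>>> move_arm([
  [[0.05,0,0],[0,0,0],0],
  [[0.05,0,0],[0,0,0],0],
])

```text
clock: 22.15
position: [0.5349, 0.049, 0.0956]
ee_rot: [0.992, 0.126, 0.0, 0.0]
ft_force: [-0.2, 0.3, -1.3]
grip_width: 0.134
```

>>> move_arm([
  [[0.06,0,0],[0,0,0],0],
])

```text
clock: 22.28
position: [0.5363, 0.0495, 0.0956]
ee_rot: [0.992, 0.126, 0.0, 0.0]
ft_force: [0.8, 0.4, -1.5]
grip_width: 0.136
```

```bash
python3 - <<'E'
from h import *
go(.562,.055,.0955,14.5)
E
```

```text
t 22.27 pos [0.5363 0.0495 0.0956] yaw 14.47 shift [1.052 0.042 0.003] turnz -0.02909332335109127 F [ 0.83  0.41 -1.45] M [0.069 0.04  0.025] w 0.136 tiltz [ 2.e-04 -1.e-04 -1.e+00]
```

>>> move_arm([
  [[0.12,0,0],[0,0,0],0],
  [[0.12,0,0],[0,0,0],0],
  [[0.12,0,0],[0,0,0],0],
])

```text
clock: 22.65
position: [0.5445, 0.0521, 0.0953]
ee_rot: [0.992, 0.126, -0.001, -0.0]
ft_force: [-3.5, 2.2, 0.1]
grip_width: 0.127
```

>>> move_arm([
  [[0.1,0,0],[0,0,0],0],
  [[0.08,0,0],[0,0,0],0],
])

```text
clock: 22.9
position: [0.548, 0.0534, 0.095]
ee_rot: [0.992, 0.126, -0.001, -0.0]
ft_force: [-7.4, 3.2, -0.7]
grip_width: 0.127
```

```bash
python3 - <<'E'
from h import *
go(.5633,.056,.0955,14.5)
E
```

```text
t 22.9 pos [0.548  0.0534 0.095 ] yaw 14.52 shift [ 0.617  0.054 -0.022] turnz 0.02488599643163525 F [-7.37  3.17 -0.69] M [0.514 1.762 0.217] w 0.127 tiltz [-2.8e-03  1.0e-04 -1.0e+00]
```

>>> move_arm([
  [[0,-0.04,0],[0,0,0],0],
])

```text
clock: 23.02
position: [0.5486, 0.0543, 0.0952]
ee_rot: [0.992, 0.126, -0.0, -0.0]
ft_force: [-2.4, 0.8, -3.5]
grip_width: 0.133
```

>>> move_arm([
  [[0.04,-0.02,0],[0,0,0],0],
])

```text
clock: 23.15
position: [0.549, 0.0544, 0.0952]
ee_rot: [0.992, 0.126, -0.001, 0.0]
ft_force: [-6.3, 0.2, -1.2]
grip_width: 0.134
```

```bash
python3 - <<'E'
from h import *
go(.5633,.056,.0955,14.5)
E
```

```text
t 23.15 pos [0.549  0.0544 0.0952] yaw 14.48 shift [ 0.568  0.082 -0.012] turnz -0.020277047664151837 F [-6.27  0.16 -1.2 ] M [-0.046  1.392  0.09 ] w 0.134 tiltz [-1.7e-03 -6.0e-04 -1.0e+00]
```

>>> move_arm([
  [[0.04,-0.01,0],[0,0,0],0],
])

```text
clock: 23.28
position: [0.5497, 0.0547, 0.0951]
ee_rot: [0.992, 0.126, -0.001, 0.0]
ft_force: [-8.3, -0.6, -0.3]
grip_width: 0.135
```

>>> move_arm([
  [[0.04,0,0],[0,0,0],0],
])

```text
clock: 23.4
position: [0.5503, 0.0548, 0.095]
ee_rot: [0.992, 0.126, -0.002, 0.0]
ft_force: [-8.6, -0.3, 0.2]
grip_width: 0.135
```

```bash
python3 - <<'E'
from h import *
go(.5633,.056,.0955,14.5)
E
```

```text
t 23.4 pos [0.5503 0.0548 0.095 ] yaw 14.47 shift [ 0.515  0.084 -0.021] turnz -0.033749188383239925 F [-8.63 -0.31  0.24] M [-0.067  2.036  0.073] w 0.135 tiltz [-0.0031 -0.0011 -1.    ]
```

>>> move_arm([
  [[0.05,0,0],[0,0,0],0],
  [[0.05,0,0],[0,0,0],0],
])

```text
clock: 23.65
position: [0.5534, 0.0557, 0.0952]
ee_rot: [0.992, 0.126, -0.001, 0.0]
ft_force: [-5.0, -0.0, -0.4]
grip_width: 0.133
```

```bash
python3 - <<'E'
from h import *
go(.5633,.056,.0955,14.5)
E
```

```text
t 23.65 pos [0.5534 0.0557 0.0952] yaw 14.47 shift [ 0.386  0.087 -0.012] turnz -0.03143745215973581 F [-5.02 -0.02 -0.36] M [0.191 1.114 0.097] w 0.133 tiltz [-1.5e-03 -6.0e-04 -1.0e+00]
```

Advancing as the force falls; I continue.

>>> move_arm([
  [[0.05,0,0],[0,0,0],0],
  [[0.05,0,0],[0,0,0],0],
])

```text
clock: 23.9
position: [0.5567, 0.0565, 0.0956]
ee_rot: [0.992, 0.126, 0.0, 0.0]
ft_force: [-2.6, -0.1, -1.1]
grip_width: 0.129
```

>>> move_arm([
  [[0.05,0,0],[0,0,0],0],
])

```text
clock: 24.02
position: [0.5582, 0.0568, 0.0957]
ee_rot: [0.992, 0.126, 0.0, 0.0]
ft_force: [-1.1, 1.3, -1.6]
grip_width: 0.13
```

```bash
python3 - <<'E'
from h import *
go(.5633,.056,.0955,14.5)
E
```

```text
t 24.02 pos [0.5582 0.0568 0.0957] yaw 14.47 shift [0.19  0.084 0.01 ] turnz -0.028304715190103025 F [-1.12  1.25 -1.64] M [0.122 0.311 0.07 ] w 0.13 tiltz [ 1.e-03 -1.e-04 -1.e+00]
```

>>> move_arm([
  [[0.05,0,0],[0,0,0],0],
  [[0.04,0,0],[0,0,0],0],
])

```text
clock: 24.28
position: [0.5598, 0.0573, 0.0956]
ee_rot: [0.992, 0.126, -0.0, 0.0]
ft_force: [-5.2, -0.3, 1.1]
grip_width: 0.132
```

>>> move_arm([
  [[0.04,0,0],[0,0,0],0],
])

```text
clock: 24.4
position: [0.5602, 0.0574, 0.0954]
ee_rot: [0.992, 0.126, -0.001, 0.0]
ft_force: [-7.4, -1.2, 2.4]
grip_width: 0.131
```

>>> move_arm([
  [[0.04,0,0],[0,0,0],0],
])

```text
clock: 24.52
position: [0.5607, 0.0576, 0.0952]
ee_rot: [0.992, 0.126, -0.001, 0.0]
ft_force: [-8.7, -2.0, 0.8]
grip_width: 0.129
```

```bash
python3 - <<'E'
from h import *
go(.5633,.056,.0955,14.5)
E
```

```text
t 24.52 pos [0.5607 0.0576 0.0952] yaw 14.47 shift [ 0.085  0.087 -0.013] turnz -0.03177016155962065 F [-8.66 -2.04  0.83] M [-0.308  2.019 -0.044] w 0.129 tiltz [-2.6e-03 -9.0e-04 -1.0e+00]
```

Resistance rises again at the shoulder, so I back off to zero force and check where the tip is, numerically.

>>> move_arm([
  [[-0.06,0,0],[0,0,0],0],
  [[-0.04,0,0],[0,0,0],0],
])

```text
clock: 24.78
position: [0.5598, 0.0575, 0.0956]
ee_rot: [0.992, 0.126, 0.001, -0.0]
ft_force: [0.9, 1.1, -2.9]
grip_width: 0.134
```

```bash
python3 - <<'E'
from h import *
np.set_printoptions(linewidth=250)
im=camera("side").astype(int)
go(.5633,.056,.0955,14.5)
P=np.array(get_obs()["position"]);a=np.radians(14.45);u=np.array([np.cos(a),np.sin(a),0])
for d in(0,20,30,40,50,58.5): print(d,proj("side",P+u*d/1000+[0,0,-.0092]).round(2))
x0,y0=266,178
print(x0);print(im.min(2)[y0:y0+13,x0:x0+28]);print((im.max(2)-im.min(2))[y0:y0+13,x0:x0+28])
E
```

```text
t 24.82 pos [0.5598 0.0574 0.0957] yaw 14.48 shift [0.123 0.091 0.007] turnz -0.0198750315117735 F [ 0.26  0.87 -3.16] M [0.138 0.098 0.038] w 0.132 tiltz [ 1.2e-03  2.0e-04 -1.0e+00]
0 [269.6  186.81]
20 [275.76 185.21]
30 [278.81 184.41]
40 [281.84 183.62]
50 [284.85 182.84]
58.5 [287.4  182.18]
266
[[ 59  35  96 122  96  48  47  46  47  48  54  60  61  56  55  60  56  56  54  56  55  63  57  57  57  57  57  63]
 [ 60  33  98 127  96  48  50  51  54  52  53  61  55  60  60  58  59  62  58  57  53  55  57  55  55  55  58  56]
 [ 57  31  94 125  92  46  45  52  49  48  57  57  62  54  59  61  57  61 111 104  62  61  59  59  59  56  53  58]
 [ 54  26  94 126  95  43  48  52  48  51  57  56 106 106  91  90 120 166 158  99  65  56  60  64  57  58  56  57]
 [ 62  34  98 125  93  44  48  45  45  51  52 100 132 144 166 172 159 135  91  85 119 151 137  84  62  62  59  56]
 [ 47  35  97 125  97  47  49  49  49  49  53 111 156 169 168 165 162 169 178 162 140 135 112  75  57  57  60  57]
 [ 54  42  95 127  96  50  50  42  45  97 136 131 125 136 143 134 125 131 128 107  82  69  61  56  58  60  
[... 1494 characters left out ...]
  91  92]
 [101 103  43  23  23  16  18  18  24 108 171 132  61  29  27  27  28  54  81  81  84  93  88  91  89  90  94  90]
 [ 83 113  95  42  24  24  51  76 103 142 154 122  67  26  27  28  26  55 108 109 110 106  95  89  91  92  92  89]
 [ 45 105 137 115  98 112 133 132 147 139 126  94  47  25  28  27  33 108 135 114  87  85  85  88  89  90  91  91]
 [ 31  56 118 143 144 143 128 120 114 107  92  60  33  28  27  28  32  88 123 115 108 110 110  98  90  89  92  91]
 [ 42  56  98 114  98 107 104  89  88  94 112 132 121  98  72 101 129 133 110 108 113 111 108  96  86  90  94  94]
 [ 82  88  91  94  87  85  89  84  85  88  93 106 114 111 109 110 110  98 108 111 111 109 104  84  84  89  90  88]]
```

The tip's end is at column 288.8 and the spindle axis at 279.9, so the tip is about 29 mm past the axis against 28.5 mm at home. The throat's peak and the later shoulder contact agree. I release.

>>> move_arm([
  [[0,0,0.02],[0,0,0],0],
  [[0,0,0],[0,0,0],0.25],
  [[0,0,0],[0,0,0],0.4],
  [[0,0,0],[0,0,0],0.5],
  [[0,0,0],[0,0,0],0.5],
])

```text
clock: 25.45
position: [0.5594, 0.0573, 0.0951]
ee_rot: [0.992, 0.126, 0.0, 0.0]
ft_force: [0.1, 0.3, -0.2]
grip_width: 0.499
```

>>> move_arm([
  [[0,0,-0.3],[0,0,0],0.5],
  [[0,0,-0.6],[0,0,0],0.5],
  [[0,0,-1],[0,0,0],0.5],
  [[0,0,-1],[0,0,0],0.5],
  [[0,0,-1],[0,0,0],0.5],
])

```text
clock: 26.08
position: [0.5595, 0.0575, 0.1947]
ee_rot: [0.992, 0.126, 0.001, 0.0]
ft_force: [0.6, -0.1, 0.7]
grip_width: 0.5
```

>>> move_arm([
  [[-0.7,1,-0.3],[0,0,0],0.5],
  [[-0.7,1,0],[0,0,0],0.5],
  [[-0.7,1,0],[0,0,0],0.5],
  [[-0.7,1,0],[0,0,0],0.5],
  [[-0.7,1,0],[0,0,0],0.5],
])

```text
clock: 26.7
position: [0.5058, -0.0863, 0.2014]
ee_rot: [0.992, 0.126, 0.001, 0.0]
ft_force: [0.6, 0.0, -0.1]
grip_width: 0.5
```

>>> move_arm([
  [[-0.5,1,0],[0,0,0],0.5],
  [[-0.5,1,0],[0,0,0],0.5],
  [[-0.5,1,0],[0,0,0],0.5],
  [[-0.5,1,0],[0,0,0],0.5],
  [[0,0,0],[0,0,0],0.5],
])

```text
clock: 27.32
position: [0.482, -0.1971, 0.2011]
ee_rot: [0.992, 0.124, 0.0, 0.001]
ft_force: [0.3, -0.3, 0.0]
grip_width: 0.501
```

```bash
python3 - <<'E'
from h import *
s=camera("side");t=camera("top")
go(.56,.057,.0955)
A=crop(s,(280,190),50,50,8);B=crop(t,(258,210),50,50,8)
cv2.imwrite("pics/c10.png",np.hstack([A,B]))
E
```

```text
t 27.43 pos [ 0.4828 -0.1944  0.2009] yaw 14.48 shift [ 5.5   -8.968  4.22 ] turnz None F [ 0.13  0.69 -0.26] M [0.021 0.025 0.019] w 0.497 tiltz [ 1.1e-03 -1.0e-04 -1.0e+00]
```

View pics/c10.png

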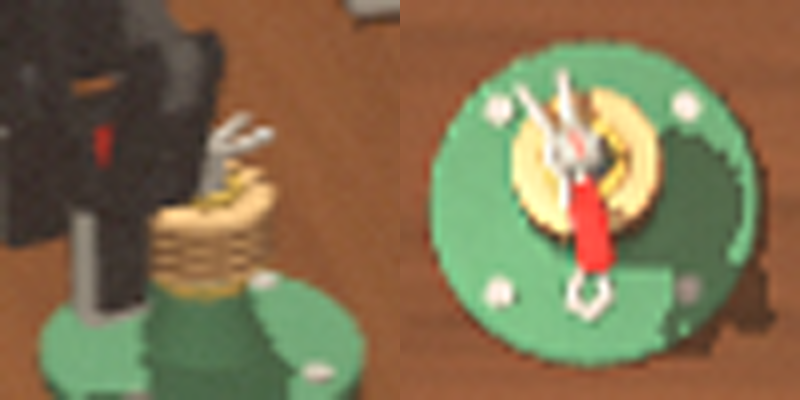

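The last picture (top view) shows the leg through the spindle, with its tip at crop pixel (562,72). The sprung leg flares on the left, the shoulder is at the spindle, and the wheel lies flat under the clip. The gripper is well clear, so I hand in.

```bash
python3 -c "
from workcell import *
print(hand_in())"
```

```text
the job is handed in; nothing more can be done
None
```

The wooden wheel is on the spindle and the red clip is through the cross hole above it. I released it and handed the job in at about 27 s.

- **Wheel:** it touched down on the seat at the expected height (tool at 0.0643 m against 0.0645 m) with about 4 N. The picture taken after release shows it flat on the pedestal.
- **Hole height:** I touched the spindle top with shut fingers and found it at z = 0.0978 m, which puts the hole at about 0.0863 m. That touch peaked at 13.8 N, close to the 15 N at which the spindle would slide. It did not visibly slide.
- **Clip:** the tip met the chamfer at about 3 N, then slid in. The sprung leg's resistance peaked at about 8.6 N and fell to about 1 N as it snapped over. The clip then met what I took for the shoulder, at up to 8.7 N, and I backed off to about zero force before letting go. The 8.6 N peak is above the roughly 5 N the task described.
- **Last check:** in both views the leg's tip is about 28 to 29 mm past the spindle axis (28.5 mm is home). The gripper was well clear.

**Disagreements:**
- The arm position alone put the clip about 4 mm short of home, but the measured tip position and the forces showed it home. I put the difference down to where the fingers hold the tab.
- The two cameras differed by about 3 mm across the bench; I settled the spindle's place by touch and a corrected side view.
- The arm partly hid the clip in the last side view.

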